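# Pump up the air duster at the record stall

### The job

Charge the hand-pumped air duster on the stall: with the fingertips push its knob all the way down and let it spring all the way up, stroke after stroke, until the small metal pin beside the pump barrel stands fully out, then take the hand away. Do not touch the pin itself, and leave the bottle, the cup and the disc case where they are.

Things in the scene. Friction and masses are not known exactly. Their poses are not given: they have to be found in the camera images.
- duster: The air duster: an aluminium tank, 100 mm across, 90 mm high, fixed on a plywood board 130 x 130 x 8 mm screwed to the table. On its axis a grey pump barrel, 46 mm across, rises to 126 mm, with the black knob on a rod above. On its -x side a steel boss, 18 mm across, rises to 98 mm and holds the indicator pin. Origin: on the axis at table height, z up; turned any way.
- plunger (a joint): How far the knob is pushed down, m: 0 up, 0.030 fully down. A spring brings it back up in about 0.3 s: 4 N to start, 10 N when down, and 3 N more at 50 mm/s. Each full stroke (to within 5 mm of the bottom, then all the way up) ratchets the pin out by about 8 mm on the way down (4 to 12 mm for the first); strokes under about 20 mm gain nothing. 3 or 4 full strokes do it; more do no harm.
- knob_top (a point): Centre of the flat top of the round black knob, 48 mm across (flat part 40 mm) and 20 mm high, on the duster's axis; 185 mm above the table when up, 155 mm when fully down. It moves with the knob.
- pin (a joint): How far the pin is out, m: 0 = in (its tip 2 mm above its boss), about 0.032 = fully out (tip 34 mm above its boss, the dark groove around it in sight). It starts between 0 and 0.010. It keeps its height by friction and rises only by pumping.
- pin_tip (a point): Centre of the tip of the pin, an upright steel rod 10 mm across, 38 mm from the duster's axis on its -x side: 100 mm above the table when in, 132 mm when fully out, so always below the knob.
- cleaner: Bystander: a white plastic bottle with a grey cap, 48 mm across, 145 mm high, standing. Origin: centre of its underside.
- cup: Bystander: an open brown cardboard cup, 76 mm across the rim, 95 mm high, standing. Origin: centre of its underside.
- disc_case: Bystander: a flat disc case lying on the table, 125 x 142 x 10 mm (x, y, z). Origin: centre of its underside.
- nozzle_tip (a point): End of the black tip of the duster's bent brass nozzle, which points out on its +x side: 97 mm from the axis, 110 mm above the table (its black thumb tab reaches 121 mm). Not used here.
There are look-alikes about, which are no part of the job. Leave any purple or turquoise look-alike of the duster alone.

How it is judged:
By the outcome, as a careful person would: the job done as asked, in the order asked, and still so for the second after the job is handed in, with the robot touching nothing.
It also fails if it takes over 48 s, if anything falls off the work surface, if the arm or the gripper's body presses on something with over 40 N, if the wrist force passes 120 N, or if a joint passes its speed limit or range.

### The arm

A 6-joint arm with a two-finger parallel gripper is mounted at the origin on the work surface. World frame = base frame: x ahead of the robot, y to its left, z up, the work surface at z = 0. Lengths are in m, angles in rad, forces in N, time in s.
With the tool pointing down it reaches from about 0.375 to 0.925 m from the base axis. Payload 5.7 kg.
Tool frame: the origin (TCP) lies midway between the tips of the shut fingers; the grasp point (between the pads) lies 19 mm behind it; z points along the fingers, y is the line along which they close (so a half turn about z gives the same grasp; the last joint's range is limited). The gripper opens to 88 mm and grips with 3 to 60 N. Pads are 20 mm wide; open, the fingers measure 115 mm over their backs; the gripper's body (75 mm by 178 mm) begins 61 mm behind the grasp point.
Start: joints at [-1.263, 0.359, 1.51, -0, 1.272, -0.115], TCP at [0.246, -0.547, 0.223] pointing down, gripper open.
Joint ranges: [-2.97, 2.97], [-1.01, 2.36], [0.21, 2.38], [-0.96, 4.11], [0.2, 2.71], [-2.98, 2.98]. Speed limits (rad/s): [2.39, 2.39, 3.14, 3.14, 3.14, 3.14].

### API

Orientations are given as a unit quaternion [x, y, z, w].
In Python, from bench import move_ptp, servo_line, goto_joints, move_gripper, sleep, inverse_kinematics, capture, PlanningError, close_job, spot_in, silhouettes, current_clock, current_joint_pos, current_qvel, current_joint_torque, current_position, current_orientation, current_force, current_torque, current_finger_gap, current_grip_force gives the robot as it stands. Calls block until the motion is done:
- move_ptp(position, orientation): joint-space move of the TCP to a pose.
- servo_line(position, orientation=None, rate=0.15, contact_N=None): straight line of the TCP; orientation=None keeps the orientation; rate is the mean speed in m/s. With contact_N (N) it stops when the force on the tool has changed by that much, and returns True; else False.
- goto_joints(angles): joint-space move.
- move_gripper(opening): finger opening in m; the grip force is fixed at half the most; returns when the fingers have stopped.
- sleep(seconds).
- inverse_kinematics(position, orientation): joint angles nearest the present ones, or None.
- capture(name): name is "scene" or "top" or "wrist"; returns a dict with "image" (400x640x3 uint8, blue, green, red), "range_z" (400x640 float32, m along the optical axis (not along the pixel's ray), 0 where there is no reading), "intrinsics" (3x3 intrinsics, pixels), "R" (3x3) and "t" (3): a world point X has camera coordinates R X + t. Camera axes: x right, y down, z forward; pixel columns grow to the right and rows downward; lengths in m; the calibration is good to about 2 mm. A picture is of the moment at which its call begins.
A pose or a line that the arm cannot do raises PlanningError and nothing moves.
- close_job(): hands the job in; it is judged then, once.
Trained networks look in the newest picture that a camera, given by its name, has taken for a name from the list of things; names that differ only in an ending like _2 or _b are one class to them, and where a whole thing is asked for, a point or a joint stands for the part that bears it (a point fixed in the world has none). Each returns a list of dicts, best first, with "conf" (0 to 1); they miss things now and then, are a little off and sometimes report something else, mostly with a low value. They report only what shows in the picture. A call takes as long as a camera call. They do not tell look-alikes from the thing itself.
- spot_in(camera, query): "xy" ([column, row] in pixels, amid what is visible of it).
- silhouettes(camera, query): "region" (400x640 bool, what is visible of it) and "xy" ([column, row] in pixels, amid what is visible of it).
Readings, each from a call of its own:
- current_clock(): time.
- current_joint_pos(): joint angles.
- current_qvel(): joint speeds.
- current_joint_torque(): joint torques, N m.
- current_position(): TCP position.
- current_orientation(): TCP orientation.
- current_force(): force on the tool from outside, world axes, zero at the start.
- current_torque(): the same for the moment, N m.
- current_finger_gap(): finger opening in m.
- current_grip_force(): force on a finger pad.
Only numpy, scipy, OpenCV 4.12 (cv2) and the standard library are available. Lean on these libraries where they do the work, as an engineer would, in place of code of your own. Each camera call takes 0.05 s, during which the arm holds its last target. There are 200 camera calls.

## Working session

There is one attempt and no reset: what is moved stays moved. The work goes in short steps, each a Python script; the robot and the scene stay as the last script left them, time stands still between calls to the robot, and variables do not carry over. Pictures are saved under pics/ and viewed, at most 10 in all, crops included, and the job is handed in when it is done.

```bash
mkdir -p pics; cat > h.py <<'E'
import numpy as np, cv2
from bench import *
def world(c,u,v,z=None):
    K,R,t=c["intrinsics"],np.array(c["R"]),np.array(c["t"])
    ray=np.linalg.inv(K)@np.array([u,v,1.0]); C=-R.T@t; d=R.T@ray
    s=(z-C[2])/d[2] if z is not None else c["range_z"][int(v),int(u)]
    return C+s*d
E
python3 - <<'E'
from h import *
a=[]
for n in ("scene","top"):
    c=capture(n); cv2.imwrite(f"pics/{n}0.png",c["image"])
    for q in ("duster","knob_top","pin_tip","cleaner","cup","disc_case"):
        for s in spot_in(n,q)[:4]:
            u,v=s["xy"]; print(n,q,round(s["conf"],2),int(u),int(v),world(c,u,v).round(3))
print(current_clock(),current_orientation())
E
```

```text
scene duster 0.95 408 184 [0.361 0.143 0.077]
scene duster 0.83 280 290 [ 0.746 -0.046  0.087]
scene duster 0.77 327 218 [ 0.542 -0.013  0.088]
scene knob_top 0.69 324 172 [ 0.509 -0.03   0.184]
scene knob_top 0.64 270 243 [ 0.724 -0.062  0.183]
scene knob_top 0.64 409 140 [0.331 0.126 0.183]
scene cleaner 0.6 458 231 [0.51  0.258 0.089]
scene cup 0.68 452 286 [0.659 0.248 0.094]
scene disc_case 0.96 220 208 [ 0.499 -0.311  0.009]
top duster 0.95 235 294 [0.313 0.118 0.126]
top duster 0.9 329 113 [ 0.683 -0.062  0.091]
top duster 0.57 315 204 [ 0.482 -0.031  0.125]
top knob_top 0.71 316 189 [ 0.502 -0.033  0.184]
top knob_top 0.64 333 81 [ 0.708 -0.065  0.184]
top knob_top 0.62 218 297 [0.314 0.134 0.186]
top knob_top 0.52 441 212 [ 0.479 -0.319  0.01 ]
top cleaner 0.55 174 206 [0.48  0.247 0.102]
top cup 0.84 178 141 [0.64  0.277 0.021]
top disc_case 0.89 443 210 [ 0.485 -0.322  0.013]
0.7 [ 9.77735503e-01  2.09841091e-01  7.68152772e-06 -4.73470740e-05]
```

```bash
ls pics
```

```text
scene0.png
top0.png
```

View pics/scene0.png

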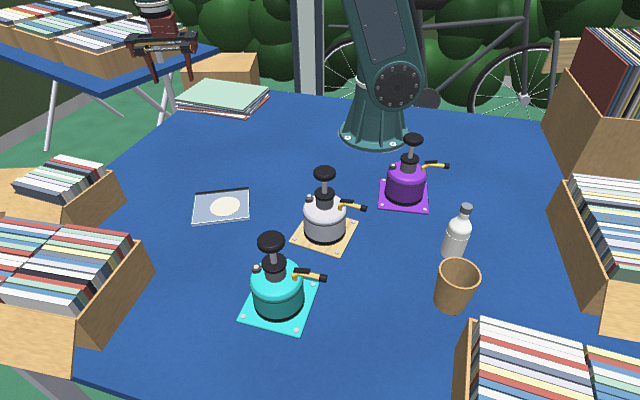

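View pics/top0.png

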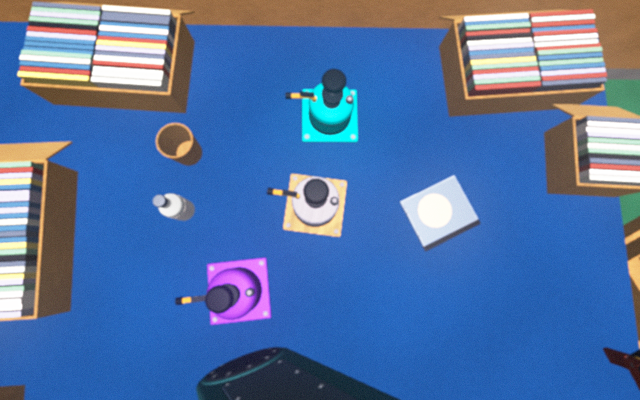

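The scene shows three duster look-alikes, by knob in scene/top pixels:
- Aluminium: (324,172) / (316,189), on plywood. This is the one I choose.
- Turquoise: (270,243) / (333,81). Leave alone.
- Purple: (409,140) / (218,297). Leave alone.

The pin is on the -y side, at top pixel (334,201). Next I'll move above the knob and check it in a close crop.

```bash
cat >> h.py <<'E'
def knob(n):
    c=capture(n); K,R,t=c["intrinsics"],np.array(c["R"]),np.array(c["t"])
    v,u=np.mgrid[:400,:640]; Z=c["range_z"]
    P=(np.stack([(u-K[0,2])*Z/K[0,0],(v-K[1,2])*Z/K[1,1],Z],-1)-t)@R
    m=(Z>0)&(abs(P[...,2]-.185)<.006)&(np.hypot(P[...,0]-.505,P[...,1]+.033)<.05)
    p=P[m]
    return c,(p.min(0)+p.max(0))/2,np.ptp(p,axis=0),np.median(p,axis=0),m.sum()
E
python3 - <<'E'
from h import *
for n in("scene","top"): print(n,*knob(n)[1:])
q=current_orientation(); p=current_position()
servo_line([p[0],p[1],.33],rate=.25)
move_gripper(0)
move_ptp([.505,-.033,.33],[1,0,0,0])
c,*r=knob("wrist"); print("wrist",*r)
cv2.imwrite("pics/w1.png",c["image"])
print(current_clock(),current_position(),current_force(),current_finger_gap())
E
```

```text
scene [ 0.50376507 -0.03155063  0.18279078] [0.04376814 0.04532532 0.00755552] [ 0.50653283 -0.03087042  0.18378804] 246
top [ 0.49972021 -0.03313573  0.18338634] [0.04606    0.04517101 0.00827265] [ 0.4995093  -0.03217249  0.18371824] 523
wrist [ 0.50075081 -0.03375164  0.18353335] [0.04690172 0.04594139 0.00869713] [ 0.50224482 -0.03373456  0.18570409] 1309
4.8417 [ 0.50509404 -0.03375246  0.32996896] [ 0.35759795 -0.01831705 -0.2063244 ] 0.0001482832959874451
```

View pics/w1.png

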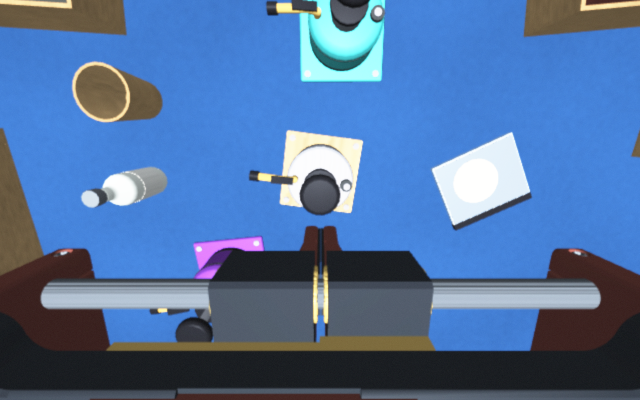

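The crop shows the aluminium duster on plywood with its knob at (319,192) and its pin at (346,185), clear to the right. I'll start pumping at (0.502, -0.033).

```bash
python3 - <<'E'
from h import *
x,y=.502,-.033
servo_line([x,y,.197],rate=.15)
for i in range(5):
    if i==0:
        hit=servo_line([x,y,.175],rate=.03,contact_N=2.5); print("touch",hit,current_position()[2])
    hit=servo_line([x,y,.1525],rate=.05,contact_N=22)
    sleep(.15); print(i,hit,current_position().round(4) if hasattr(current_position(),'round') else current_position(),np.round(current_force(),1))
    servo_line([x,y,.195],rate=.1); sleep(.4)
    print(np.round(current_force(),1),current_clock())
    c=capture("scene"); cv2.imwrite(f"pics/s{i}.png",c["image"])
    for s in spot_in("scene","pin_tip")[:3]: print(s["conf"],s["xy"])
a=[cv2.resize(cv2.imread(f"pics/{n}.png")[150:260,270:370],None,fx=2.5,fy=2.5,interpolation=2) for n in("scene0","s0","s4")]
cv2.imwrite("pics/cmp.png",np.hstack(a))
E
```

```text
touch True 0.1842745039327976
0 True [ 0.5024 -0.033   0.1555] [-2.4  0.7 10.7]
[ 0.5  0.1 -1.2] 8.0917
1 True [ 0.5026 -0.0331  0.1556] [-1.1  0.9 10.9]
[-0.9  0.4 -0.4] 10.0833
2 True [ 0.5026 -0.0331  0.1556] [-1.4  0.3 10.2]
[-0.3 -0.5 -0.4] 12.075
0.73 [218.4, 208.2]
0.61 [308.2, 193.7]
3 True [ 0.5026 -0.0331  0.1556] [-1.7  0.4 10.4]
[ 0.2 -0.3 -0.4] 14.0667
4 True [ 0.5026 -0.0331  0.1556] [-2.4  0.  10.3]
[-0.5  0.4 -0.2] 16.0583
0.64 [310.3, 194.8]
```

View pics/cmp.png

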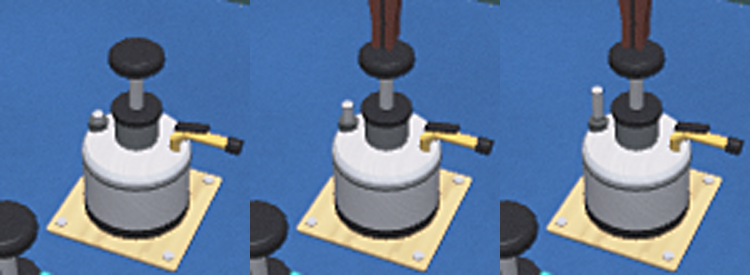

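The strokes bottomed out and the pin has risen, with its tip at about scene pixel (309,185). The groove doesn't show at this resolution, so I'll do two more strokes (extra ones are harmless), retreat and check that the height has stopped changing.

```bash
python3 - <<'E'
from h import *
x,y=.502,-.033
for i in range(2):
    hit=servo_line([x,y,.1525],rate=.05,contact_N=22); sleep(.15); print(hit,current_position()[2])
    servo_line([x,y,.195],rate=.1); sleep(.4)
servo_line([x,y,.33],rate=.2)
move_ptp([.47,-.25,.36],[1,0,0,0])
c=capture("scene"); cv2.imwrite("pics/s6.png",c["image"])
K,R,t=c["intrinsics"],np.array(c["R"]),np.array(c["t"])
for z in(.1,.116,.124,.132):   # predicted tip pixel, pin toward -y
    p=K@(R@np.array([.499,-.071,z])+t); print(z,p[:2]/p[2])
Z=c["range_z"]; 
hs=[world(c,u,v) for v in range(175,205) for u in range(303,316) if Z[v,u]>0]
hs=[h for h in hs if np.hypot(h[0]-.499,h[1]+.071)<.013]; print("pin top z",np.sort([h[2] for h in hs])[-6:])
print(current_clock(),current_force())
a=[cv2.resize(cv2.imread(f"pics/{n}.png")[175:215,295:325],None,fx=6,fy=6,interpolation=2) for n in("s1","s2","s3","s6")]
cv2.imwrite("pics/cmp2.png",np.hstack(a))
E
```

```text
True 0.15556230135959953
True 0.1555635352942508
0.1 [308.15944424 197.18815764]
0.116 [307.9480632  191.68655779]
0.124 [307.84030974 188.8820659 ]
0.132 [307.73114497 186.04084171]
pin top z [0.13085359 0.13097963 0.13128999 0.13135809 0.13203633 0.13267594]
21.7083 [-0.23877687  0.39123437 -1.15288817]
```

View pics/cmp2.png

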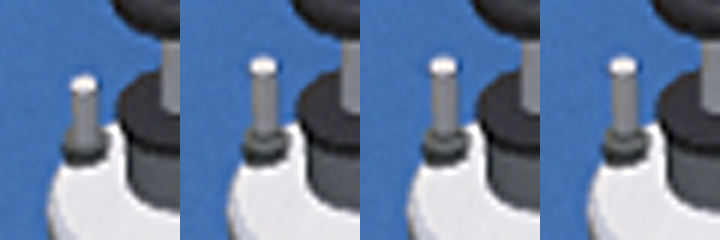

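The pin has not moved since the third stroke. Its tip measures about 0.132 m high, with the groove showing above the boss, so it is fully out and the hand is clear.

```bash
python3 -c "
from bench import *
print(close_job())"
```

```text
the job is handed in; nothing more can be done
None
```

The aluminium duster is charged: after seven full strokes its pin stands fully out (tip measured at about 132 mm), the hand is clear, the pin, bottle, cup and disc case were not touched, and the job was handed in at about 22 s.

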